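# Fill the round tin of brass weights

### The arm

A 6-joint arm with a two-finger parallel gripper is mounted at the origin on the work surface. World frame = base frame: x ahead of the robot, y to its left, z up, the work surface at z = 0. Lengths are in m, angles in rad, forces in N, time in s.
With the tool pointing down it reaches from about 0.35 to 0.975 m from the base axis. Payload 4.9 kg.
Tool frame: the origin (TCP) lies at the very end of the fingers, on their centre line; the grasp point (between the pads) lies 19 mm behind it; z points along the fingers, y is the line along which they close (so a half turn about z gives the same grasp; the last joint's range is limited). The gripper opens to 85 mm and grips with 20 to 120 N. Pads are 22 mm wide; open, the fingers measure 114 mm over their backs; the gripper's body (76 mm by 85 mm) begins 54 mm behind the grasp point. The pads swing forward as they close: fully open they stand 13 mm farther back than shut.
Start: joints at [1.026, 0.053, 1.613, -0, 1.476, -0.119], TCP at [0.258, 0.569, 0.231] pointing down, gripper open.
Joint ranges: [-3.01, 3.01], [-1.01, 2.22], [0.06, 2.58], [-1.02, 4.17], [0.09, 2.62], [-3.14, 3.14]. Speed limits (rad/s): [2.57, 2.57, 3.14, 3.14, 3.14, 3.14].

### API

Orientations are given as a rotation vector (axis times angle).
In Python, from station import get_obs, optics, ctrl gives the robot as it stands.
- The arm moves only by the shell command python3 -m pendant 'ROWS' [FORCE]. ROWS is JSON, a list of rows, each a list of 3 entries, a list of its own where there are three numbers: the shift along the tool's x, y, z in mm, then the turn, a rotation vector about the tool's x, y, z in rad, then the opening, from 0 (shut) to 1 (fully open). A call has 1 to 12 rows; each row shifts and turns the commanded pose from where the row before left it, along the tool's axes as they then stand; what a row does not reach is not made up. A row lasts 1/12 s, in which the tool goes at most 41.7 mm and 7.16 degrees, less where a joint would pass 70% of its speed; a pose out of reach is approached as far as the arm can. A call is refused whole if a number of a shift passes 41.7 or a number of a turn 0.125, either way. A call with a gripper value outside its range is refused whole. The fingers move at their own pace and stop on an object; FORCE is the grip in N (left out, the last holds). Time passes only in rows, so rows that do not move let the fingers close. It gives the time, the measured TCP pose, the force, the opening and the grip force at its end, in the units of the state.
- get_obs(): the state, without advancing time (a new reading comes with each control period).
- optics.get_image(name): name is "side" or "top" or "wrist"; returns the picture (420x560x3 uint8, red, green, blue); there is no depth.
- optics.camera_model(name): a dict with "fx", "fy", "cx", "cy" (pixels), "cam_to_world" (4x4, takes a point from camera to world coordinates). Camera axes: x right, y up, looking along -z (the intrinsics and any distortion apply to the point x, -y, -z); pixel columns grow to the right and rows downward; lengths in m; the calibration is good to about 2 mm. A picture is of the moment at which its call begins: read the wrist's pose just before it. camera_model takes no time and is no camera call; for the wrist camera it gives the pose at the moment of the call.
- ctrl.finish_job(): hands the job in; it is judged then, once.
The state is a dict: "t": time; "q": joint angles; "dq": joint speeds; "effort": joint torques, N m; "tool_pos": TCP position; "tool_rot": TCP orientation; "contact_force": force on the tool from outside, world axes, zero at the start; "wrist_torque": the same for the moment, N m; "opening": finger opening in m; "grip_force": force on a finger pad.
Only numpy, scipy, OpenCV 4.12 (cv2) and the standard library are available. Lean on these libraries where they do the work, as an engineer would, in place of code of your own. Each camera call takes 0.05 s, during which the arm holds its last target. There are 200 camera calls.

### The job

Complete the set of brass scale weights in the round red tin: five are packed in it in a honeycomb, and the two more of the same size standing on the bench belong in its two empty places, one in each. Set them in gently, without dropping them, so that both stand upright on the tin's floor among the others; the steel weight and the small brass one do not belong in this tin.

Things in the scene. Friction and masses are not known exactly. Their poses are not given: they have to be found in the camera images.
- brass_1: One of the two to pack: brass cylinder weight: body 36 mm in diameter, 34 mm high, rims chamfered 4 mm; on top a plain round knob 16 mm in diameter, 26 mm high (60 mm overall); 0.34 kg; round, so any yaw will do. Origin: centre of the underside; z up. Starts upright, loose on the table. Bystanders: a steel weight of the same shape, a smaller brass one (24 mm).
- brass_2: The other one to pack, identical to brass_1: brass cylinder weight: body 36 mm in diameter, 34 mm high, rims chamfered 4 mm; on top a plain round knob 16 mm in diameter, 26 mm high (60 mm overall); 0.34 kg; round, so any yaw will do. Origin: centre of the underside; z up. Starts upright, loose on the table.
- gap_1 (a point): One empty place: its centre on the tin's inner floor. Tin: red, open, round, fixed, 132 mm outside, 128 inside, floor 3 mm thick, rim 31 mm above it. Five loose brass weights of the same size stand in it: one in the middle, four of the six round it, 41 mm apart centre to centre, 5 mm free between bodies. Tin axes: z up, x from gap_2 to gap_1; tin centre 41 mm from here along -x.
- gap_2 (a point): The other empty place, across the tin from gap_1, on the tin's inner floor; same axes; tin centre 41 mm from here along +x. Above 34 mm over the floor only the 16 mm knobs stand up, so fingers holding a knob pass between the others: best if they close along the tin's y axis or 60 degrees either side of it; open 33 mm or less, at any angle.
Things that resemble listed ones, but are neither listed nor needed, are in the scene too. What is shaped like the brass_1 but pink is not meant. Leave any turquoise look-alike of the part that bears gap_1 alone.

How it is judged:
By the outcome, as a careful person would: the job done as asked, in the order asked, and still so for the second after the job is handed in, with the robot touching nothing.
It also fails if it takes over 53 s, if anything falls off the work surface, if the arm or the gripper's body presses on something with over 40 N, if the wrist force passes 120 N, or if a joint passes its speed limit or range.

## Working session

There is one attempt and no reset: what is moved stays moved. The work goes in short steps, Python scripts to look and compute and a shell command to move; the robot and the scene stay as the last step left them, time stands still between calls to the robot, and variables do not carry over. Pictures are saved under pics/ and viewed, at most 10 in all, crops included, and the job is handed in when it is done.

```bash
mkdir -p pics
python3 - <<'E'
from station import get_obs, optics
import cv2,numpy as np
o=get_obs();print({k:np.round(v,3).tolist() for k,v in o.items()})
for n in ("top","side"):
    m=optics.camera_model(n);print(n,{k:np.round(v,4).tolist() if not isinstance(v,str) else v for k,v in m.items()})
    cv2.imwrite(f"pics/{n}0.png",optics.get_image(n)[:,:,::-1])
E
```

```text
{'t': 0.0, 'q': [1.026, 0.053, 1.614, 0.0, 1.476, -0.119], 'dq': [-0.0, 0.0, 0.001, 0.001, -0.001, -0.0], 'effort': [0.001, -39.367, -37.018, -0.0, 0.007, -0.0], 'tool_pos': [0.258, 0.569, 0.23], 'tool_rot': [-0.664, -3.07, 0.003], 'contact_force': [-1.38, -0.552, -0.176], 'wrist_torque': [-0.02, -0.025, -0.054], 'grip_force': 0.0, 'opening': 0.085}
top {'fx': 454.0, 'fy': 454.0, 'cx': 281.9539, 'cy': 209.6653, 'cam_to_world': [[0.1457, 0.9689, -0.2, 0.3328], [-0.9893, 0.143, -0.0279, -0.0176], [0.0016, 0.202, 0.9794, 0.8938], [0.0, 0.0, 0.0, 1.0]]}
side {'fx': 381.1913, 'fy': 381.1913, 'cx': 281.8151, 'cy': 209.5867, 'cam_to_world': [[0.7141, 0.4765, -0.5129, 0.1826], [-0.7001, 0.4859, -0.5233, -0.32], [-0.0001, 0.7327, 0.6806, 0.4947], [0.0, 0.0, 0.0, 1.0]]}
```

View pics/top0.png

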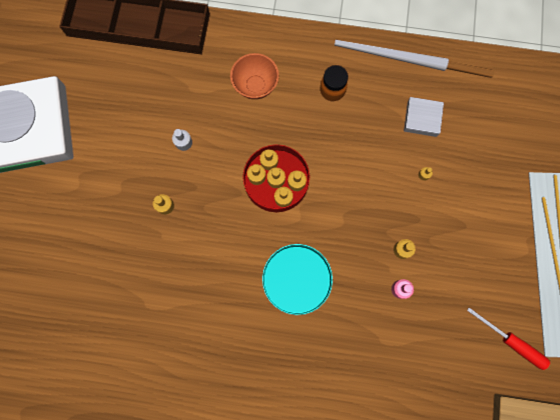

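View pics/side0.png

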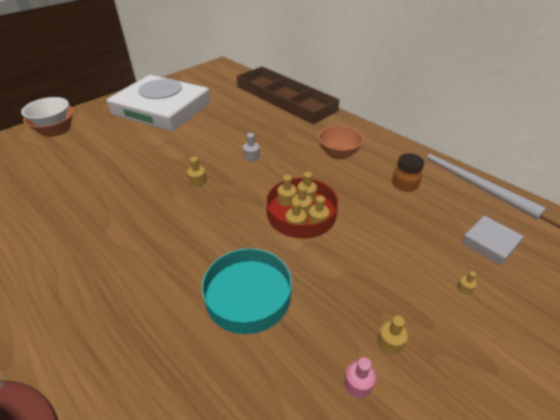

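The top view shows the full-size brass weights at about (162,204) and (405,249). The red tin is centred at (276,178), with its empty places near (289,161) and (263,193). In the side view the weights are at (196,172) and (394,335), and the tin at (302,205). The pink weight, steel weight, small brass one and turquoise tin are to be left alone. Next I'll enlarge for precise pixels.

Run:
```python
import cv2,numpy as np
t=cv2.imread("pics/top0.png");s=cv2.imread("pics/side0.png")
def c(im,u,v,w,h,k):
    return cv2.resize(im[v:v+h,u:u+w],None,fx=k,fy=k,interpolation=cv2.INTER_CUBIC)
r1=np.hstack([c(t,142,187,36,36,5),c(t,385,231,36,36,5),c(s,178,150,36,36,5),c(s,376,310,36,36,5)])
r2=np.hstack([c(t,236,138,80,80,4),c(s,262,165,80,80,4)])
im=np.zeros((510,720,3),np.uint8);im[:180]=r1;im[185:505,:640]=r2
cv2.imwrite("pics/crop.png",im)
```

```text
(no output)
```

View pics/crop.png

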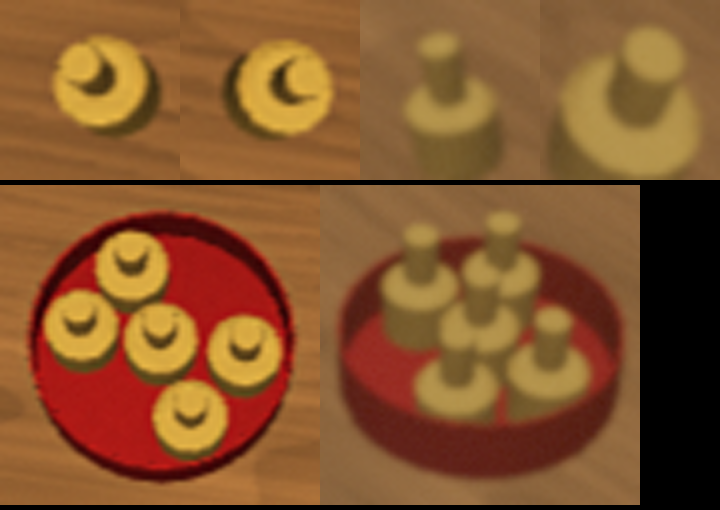

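The crops show the knob tops clearly in both views: A at crop (80,62) and (437,45), B at (306,75) and (655,52). The five knobs in the tin are also distinct.

```bash
cat > h.py <<'E'
import numpy as np,cv2
from scipy.spatial.transform import Rotation as R
from station import get_obs, optics
def ray(m,u,v):
    T=np.array(m["cam_to_world"]);d=T[:3,:3]@np.array([(u-m["cx"])/m["fx"],-(v-m["cy"])/m["fy"],-1]);return T[:3,3],d/np.linalg.norm(d)
def tri(obs):
    A=0;b=0;L=[ray(*o) for o in obs]
    for o,d in L:
        P=np.eye(3)-np.outer(d,d);A=A+P;b=b+P@o
    x=np.linalg.solve(A,b);return x,max(np.linalg.norm(np.cross(x-o,d)) for o,d in L)
def onz(m,u,v,z):
    o,d=ray(m,u,v);return o+d*(z-o[2])/d[2]
def proj(m,p):
    T=np.array(m["cam_to_world"]);c=T[:3,:3].T@(np.array(p)-T[:3,3]);return np.array([m["cx"]+m["fx"]*c[0]/-c[2],m["cy"]-m["fy"]*c[1]/-c[2]])
def togo(target,yaw=None):
    o=get_obs();r=R.from_rotvec(o["tool_rot"]);return r.inv().apply(np.array(target)-o["tool_pos"])*1000
E
python3 - <<'E'
from h import *
t=optics.camera_model("top");s=optics.camera_model("side")
for n,a,b in (("A",(158,199.4),(193.4,159)),("B",(410.2,246),(399,320.4))):
    x,e=tri([(t,*a),(s,*b)]);print(n,x.round(4),round(e,4),"onz60",onz(t,*a,.06).round(4),onz(s,*b,.06).round(4))
T=[(x/4+236,(y-185)/4+138) for x,y in ((131,258),(80,318),(160,327),(246,343),(190,405))]
S=[((x-320)/4+262,(y-185)/4+165) for x,y in ((421,235),(503,222),(553,320),(458,335),(483,272))]
for a in T:
    best=min((tri([(t,*a),(s,*b)])[1]+abs(tri([(t,*a),(s,*b)])[0][2]-.063),i) for i,b in enumerate(S))
    x,e=tri([(t,*a),(s,*S[best[1]])]);print(best[1],x.round(4),round(e,4),onz(t,*a,.063).round(4),onz(s,*S[best[1]],.063).round(4))
im=cv2.imread("pics/top0.png").astype(int)
# tin rim: red mask convex hull -> ground outline at rim height
m=((im[...,2]>60)&(im[...,1]<45)&(im[...,0]<45)).astype(np.uint8);m[:,:236]=0;m[:,318:]=0;m[:138]=0;m[218:]=0
c=max(cv2.findContours(m,0,cv2.CHAIN_APPROX_NONE)[0],key=cv2.contourArea)
P=np.float32([onz(t,*p,.034)[:2] for p in cv2.convexHull(c)[:,0]])
(el)=cv2.fitEllipse(P*1000);print("tin",el)
o=get_obs();r=R.from_rotvec(o["tool_rot"]).as_matrix();print(r.round(3))
w=optics.camera_model("wrist");Tw=np.array(w["cam_to_world"]);print(w["fx"],"cam in tool",(r.T@(Tw[:3,3]-o["tool_pos"])).round(4),(r.T@Tw[:3,:3]).round(3))
E
```

```text
A [0.4889 0.2401 0.0592] 0.0002 onz60 [0.4886 0.24   0.06  ] [0.4885 0.239  0.06  ]
B [ 0.4704 -0.2384  0.0606] 0.0008 onz60 [ 0.47  -0.238  0.06 ] [ 0.4715 -0.2388  0.06  ]
1 [0.6028 0.0444 0.0673] 0.0025 [0.6021 0.0463 0.063 ] [0.6093 0.0469 0.063 ]
0 [0.5698 0.0641 0.0669] 0.0022 [0.5691 0.0658 0.063 ] [0.5754 0.0665 0.063 ]
4 [0.5707 0.0261 0.0671] 0.002 [0.5703 0.0275 0.063 ] [0.5763 0.0284 0.063 ]
2 [ 0.5695 -0.0155  0.0657] 0.0023 [ 0.5684 -0.014   0.063 ] [ 0.5741 -0.0148  0.063 ]
3 [0.5356 0.0069 0.0643] 0.0016 [0.5346 0.0079 0.063 ] [0.5381 0.0071 0.063 ]
tin ((570.5613403320312, 27.99099349975586), (129.11985778808594, 136.70716857910156), 101.5654296875)
[[-0.911  0.413 -0.001]
 [ 0.413  0.911 -0.002]
 [ 0.    -0.002 -1.   ]]
295.2937635849226 cam in tool [ 0.0699  0.0008 -0.1423] [[ 0.001  0.963  0.271]
 [ 1.    -0.001  0.   ]
 [ 0.001  0.271 -0.963]]
```

A and B stand on the bench, with knob tops at z ≈ 0.060 as expected. The tin centre is at about (0.571, 0.027), and the gaps lie at about -30° and 150° in the world. The fingers should close along 60°, so I turn about +0.098 rad. Now moving above A.

```bash
python3 -m pendant '[[[-29,-17,8],[0,0,0],0.6],[[-29,-17,8],[0,0,0],0.6],[[-29,-17,8],[0,0,0],0.6],[[-29,-17,8],[0,0,0],0.6],[[-29,-17,8],[0,0,0],0.6],[[-29,-17,8],[0,0,0],0.6],[[-29,-17,8],[0,0,0],0.6],[[-29,-17,8],[0,0,0],0.6],[[-29,-17,8],[0,0,0],0.6],[[-29,-17,8],[0,0,0],0.6],[[-29,-17,8],[0,0,0],0.6],[[-27,-17,8],[0,0,0.098],0.6]]' 40
python3 -m pendant '[[[0,0,0],[0,0,0],0.6],[[0,0,0],[0,0,0],0.6]]'
cat > look.py <<'E'
import sys;from h import *
np.save("pics/last.npy",0)
m=optics.camera_model("wrist");im=optics.get_image("wrist");cv2.imwrite(f"pics/{sys.argv[1]}.png",im[:,:,::-1])
import pickle;pickle.dump(m,open(f"pics/{sys.argv[1]}.pkl","wb"))
E
python3 look.py wA; python3 -c "
from h import *
print('togo A',togo([.4888,.2398,.0375]).round(1),R.from_rotvec(get_obs()['tool_rot']).as_matrix()[:,1].round(3))"
```

```text
t: 1.1
tool_pos: [0.4895, 0.2388, 0.1345]
tool_rot: [-0.816, -3.033, 0.0]
contact_force: [-0.2, 0.6, 0.3]
opening: 0.0514
grip_force: 0.0
t: 1.27
tool_pos: [0.4889, 0.2391, 0.1342]
tool_rot: [-0.817, -3.031, 0.002]
contact_force: [-1.5, 0.2, 1.2]
opening: 0.0515
grip_force: 0.0
togo A [-0.4 -0.2 97.2] [ 0.501  0.866 -0.001]
```

View pics/wA.png

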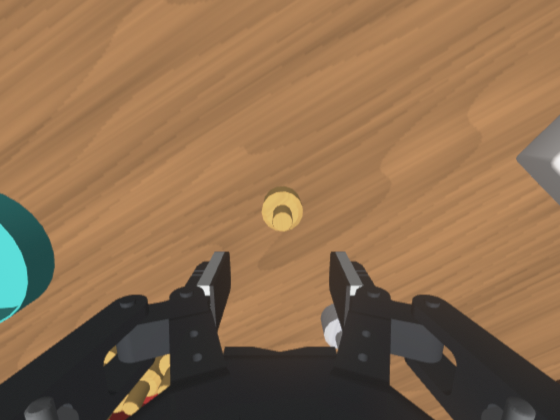

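The wrist view shows weight A at (282,212), its knob top at about (283,221), centred between the fingers. The steel weight is farther back at (332,330), and the turquoise tin is at the left.

```bash
python3 - <<'E'
from h import *;import pickle
m=pickle.load(open("pics/wA.pkl","rb"));a=(283,221)
x=onz(m,*a,.06);print(x.round(4),proj(m,[.4888,.2398,.06]).round(1),tri([(m,*a),(optics.camera_model("top"),158,199.4)])[0].round(4))
E
python3 -m pendant '[[[0,0,20],[0,0,0],0.6],[[0,0,20],[0,0,0],0.6],[[0,0,20],[0,0,0],0.6],[[0,0,17],[0,0,0],0.55],[[0,0,0],[0,0,0],0.5],[[0,0,0],[0,0,0],0.4]]'
```

```text
[0.4882 0.2432 0.06  ] [279.6 223.7] [0.49   0.2421 0.0531]
t: 1.82
tool_pos: [0.4877, 0.2413, 0.0577]
tool_rot: [-0.81, -3.034, 0.002]
contact_force: [0.3, -0.3, 0.3]
opening: 0.0344
grip_force: 0.0
```

```bash
python3 -m pendant '[[[0,1,10],[0,0,0],0.45],[[0,0,10],[0,0,0],0.4],[[0,0,0],[0,0,0],0.35],[[0,0,0],[0,0,0],0.25],[[0,0,0],[0,0,0],0.1],[[0,0,0],[0,0,0],0],[[0,0,0],[0,0,0],0],[[0,0,0],[0,0,0],0],[[0,0,0],[0,0,0],0]]' 40;python3 look.py wA2
```

```text
t: 2.57
tool_pos: [0.4896, 0.2413, 0.0385]
tool_rot: [0.813, 3.034, 0.0]
contact_force: [-0.2, 0.2, -0.8]
opening: 0.0143
grip_force: 39.2
```

View pics/wA2.png

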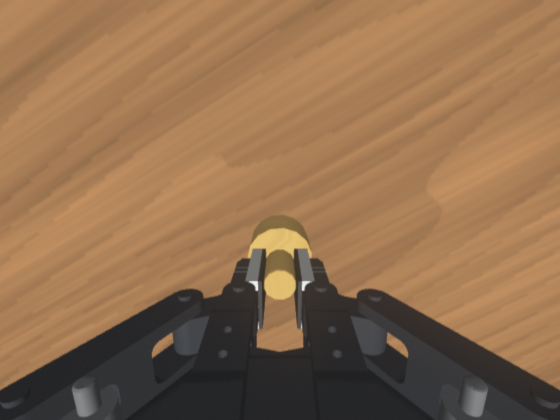

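The knob is between the pads, with its top at about (280,284) and the body below it. Now I lift it and carry it towards the tin.

```bash
python3 - <<'E'
from h import *;import pickle
m=pickle.load(open("pics/wA2.pkl","rb"))
o=get_obs();r=R.from_rotvec(o["tool_rot"])
for v in (280,284,288): 
    x=onz(m,280,v,.06);print(v,x.round(4),(r.inv().apply(x-o["tool_pos"])*1000).round(1))
print(o["opening"],o["tool_pos"])
# gap estimates and poses
c=np.array([.5710,.0270])
for n,a in (("gap -30",-30),("gap 150",150)):
    g=c+.041*np.array([np.cos(np.radians(a)),np.sin(np.radians(a))]);print(n,g.round(4),togo([*g,.15]).round(1))
E
python3 -m pendant '[[[0,0,-6],[0,0,0],0],[[0,0,-15],[0,0,0],0],[[0,0,-20],[0,0,0],0],[[0,0,-25],[0,0,0],0],[[0,0,-25],[0,0,0],0],[[0,0,-20],[0,0,0],0],[[0,0,0],[0,0,0],0]]'
```

```text
280 [0.4863 0.2442 0.06  ] [  4.3   0.9 -21.5]
284 [0.488  0.2432 0.06  ] [  2.3   0.9 -21.5]
288 [0.4898 0.2422 0.06  ] [  0.2   0.9 -21.5]
0.014499097405380792 [0.48957407 0.24132767 0.03845428]
gap -30 [0.6065 0.0065] [-218.7 -144.8 -111.5]
gap 150 [0.5355 0.0475] [-136.7 -144.8 -111.6]
t: 3.2
tool_pos: [0.4924, 0.2424, 0.155]
tool_rot: [0.811, 3.027, 0.008]
contact_force: [1.2, 0.5, -1.4]
opening: 0.0143
grip_force: 39.4
```

```bash
python3 -m pendant '[[[-15,-10,0],[0,0,0],0],[[-27,-18,0],[0,0,0],0],[[-27,-18,0],[0,0,0],0],[[-27,-18,0],[0,0,0],0],[[-27,-18,0],[0,0,0],0],[[-27,-18,0],[0,0,0],0],[[-27,-18,0],[0,0,0],0],[[-25,-10,0],[0,0,0],0],[[-16,-8,0],[0,0,0],0],[[0,0,0],[0,0,0],0],[[0,0,0],[0,0,0],0],[[0,0,0],[0,0,0],0]]';python3 look.py wT; python3 -c "
from h import *
o=get_obs();print(o['tool_pos'],R.from_rotvec(o['tool_rot']).as_matrix().round(3))"
```

```text
t: 4.2
tool_pos: [0.6093, 0.0154, 0.1482]
tool_rot: [-0.812, -3.032, -0.0]
contact_force: [-0.2, 1.7, -3.4]
opening: 0.0145
grip_force: 39.4
[0.60932857 0.01563952 0.14844197] [[-0.866  0.499 -0.002]
 [ 0.499  0.866  0.001]
 [ 0.002 -0.    -1.   ]]
```

View pics/wT.png

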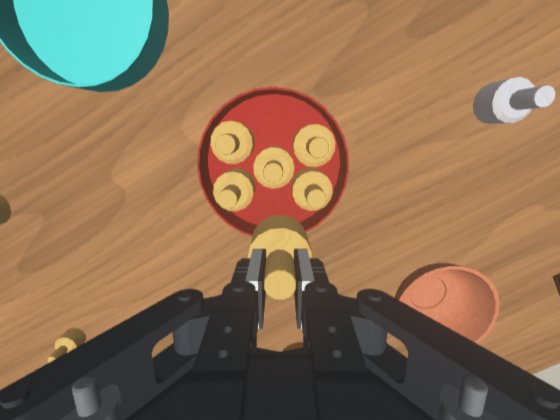

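The wrist view shows the tin clearly. Its knob tops are at (227,144), (317,148), (273,172), (229,198) and (315,197), the rim spans roughly x 197–349, and the far gap is at the top near (272,112). The held weight hangs straight at (280,250–284).

```bash
cat > tin.py <<'E'
from h import *;import pickle
from scipy.optimize import least_squares
m=pickle.load(open("pics/wT.pkl","rb"));t=optics.camera_model("top");s=optics.camera_model("side")
K=[(227,144),(317,148),(273,172),(229,198),(315,197)]
P=np.array([onz(m,*k,.063)[:2] for k in K]);print("wrist knobs",P.round(4).tolist(),"mean",P.mean(0).round(4))
im=cv2.imread("pics/wT.png");gold=((im[...,2]>im[...,0]*1.8)&(im[...,1]>100)).astype(np.uint8)
def rim(im,m,z,box):
    i=im.astype(int);k=((i[...,2]>55)&(i[...,1]<45)&(i[...,0]<45)).astype(np.uint8);x0,y0,x1,y1=box
    q=np.zeros_like(k);q[y0:y1,x0:x1]=k[y0:y1,x0:x1]
    c=max(cv2.findContours(q,0,cv2.CHAIN_APPROX_NONE)[0],key=cv2.contourArea)
    h=cv2.convexHull(c)[:,0];h=h[h[:,1]<y1-20] if y1==236 else h
    W=np.array([onz(m,*p,z)[:2] for p in h])
    f=least_squares(lambda p:np.hypot(*(W-p[:2]).T)-p[2],[.57,.027,.066],loss="soft_l1",f_scale=.001)
    return f.x.round(4),np.abs(f.fun).max().round(4)
print("rim wrist",rim(im,m,.034,(190,80,360,236)))
print("rim top",rim(cv2.imread("pics/top0.png"),t,.034,(236,138,318,218)))
print("rim side",rim(cv2.imread("pics/side0.png"),s,.034,(260,170,345,236)))
S=[((x-320)/4+262,(y-185)/4+165) for x,y in ((421,235),(503,222),(553,320),(458,335),(483,272))]
for k in K:
    c=[tri([(m,*k),(s,*b)]) for b in S];x=min(c,key=lambda q:q[1]+abs(q[0][2]-.063));print("w+s",x[0].round(4),round(x[1],4))
d=[P[0]-P[3]];
for a,b in ((0,3),(1,4),(0,1),(3,4),(0,4),(3,1)):
    v=P[a]-P[b];print(a,b,np.hypot(*v).round(4),np.degrees(np.arctan2(v[1],v[0])).round(1))
E
python3 tin.py
```

```text
wrist knobs [[0.538, 0.0115], [0.5744, 0.0688], [0.5735, 0.0309], [0.5738, -0.0096], [0.607, 0.0497]] mean [0.5733 0.0303]
rim wrist (array([0.5716, 0.0305, 0.0622]), np.float64(0.0))
rim top (array([0.5706, 0.0277, 0.0666]), np.float64(0.0027))
rim side (array([0.5733, 0.0266, 0.0632]), np.float64(0.0007))
w+s [0.539  0.01   0.0604] 0.0015
w+s [0.5753 0.068  0.0622] 0.0011
w+s [0.5749 0.0296 0.0628] 0.0018
w+s [ 0.5755 -0.0116  0.0596] 0.0017
w+s [0.6086 0.0485 0.062 ] 0.0018
0 3 0.0416 149.5
1 4 0.0378 149.6
0 1 0.0678 -122.4
3 4 0.0679 -119.2
0 4 0.0788 -151.1
3 1 0.0783 -90.4
```

```bash
python3 -m pendant '[[[-3.5,-7.5,0],[0,0,0],0],[[0,0,15],[0,0,0],0],[[0,0,18],[0,0,0],0],[[0,0,18],[0,0,0],0],[[0,0,12],[0,0,0],0],[[0,0,0],[0,0,0],0],[[0,0,0],[0,0,0],0],[[0,0,0],[0,0,0],0],[[0,0,0],[0,0,0],0]]';python3 look.py wG1
python3 - <<'E'
from h import *
o=get_obs();print(o['tool_pos'])
s=optics.get_image("side")[150:260,240:365,::-1];w=cv2.imread("pics/wG1.png")[60:330,130:430]
a=cv2.resize(s,(460,405),interpolation=cv2.INTER_CUBIC)
im=np.zeros((600,800,3),np.uint8);im[:405,:340]=a[:,60:400];im[:414,340:]=cv2.resize(w,(460,414))
cv2.imwrite("pics/g1.png",im[:420])
E
```

```text
t: 5.0
tool_pos: [0.6107, 0.0062, 0.0881]
tool_rot: [0.812, 3.032, 0.001]
contact_force: [-0.4, 0.0, -3.7]
opening: 0.0143
grip_force: 39.3
[0.61061208 0.00624418 0.0880295 ]
```

View pics/g1.png

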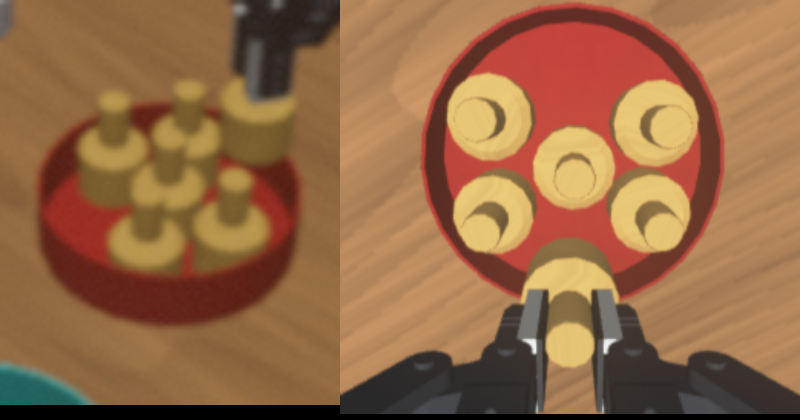

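The side view shows the held weight hanging over the right-hand gap, clear of its neighbours. In the wrist crop the held knob top is at (570,346), and the tin knob tops are at (475,119), (670,127), (574,178), (481,233) and (663,232).

```bash
cat > g1.py <<'E'
from h import *;import pickle
m=pickle.load(open("pics/wG1.pkl","rb"));o=get_obs();r=R.from_rotvec(o["tool_rot"])
f=lambda x,y,z:(r.inv().apply(onz(m,(x-340)/1.5333+130,y/1.5333+60,z)-o["tool_pos"])*1000)[:2]
h=f(570,346,o["tool_pos"][2]+.0215);print("held",h.round(1))
K=np.array([f(x,y,.063) for x,y in ((475,119),(670,127),(574,178),(481,233),(663,232))]);print(K.round(1).tolist())
B=np.array([f(x,y,.037) for x,y in ((489,116),(655,122),(573,167),(493,213),(650,213))]);print("body",B.round(1).tolist())
for n,q in (("knob",K),("body",B)):
    # honeycomb fit in tool frame: unknown centre + rotation
    a=np.radians([-60,60,0,-120,120]);rr=np.array([41,41,0,41,41])
    from scipy.optimize import least_squares
    g=least_squares(lambda p:np.r_[rr*np.cos(a+p[2])+p[0]-q[:,0],rr*np.sin(a+p[2])+p[1]-q[:,1]],[40,0,0]).x
    gap=g[:2]-41*np.array([np.cos(g[2]),np.sin(g[2])]);print(n,g[:2].round(1),np.degrees(g[2]).round(1),"gap",gap.round(1),"minus held",(gap-h).round(1))
# rim circle
im=cv2.imread("pics/wG1.png").astype(int);k=((im[...,2]>im[...,1]*2.2)&(im[...,2]>70)).astype(np.uint8);k[:55]=0;k[235:]=0;k[:,:190]=0;k[:,420:]=0
c=np.vstack(cv2.findContours(k,0,cv2.CHAIN_APPROX_NONE)[0]);hh=cv2.convexHull(c)[:,0];hh=hh[hh[:,1]<225]
W=np.array([(r.inv().apply(onz(m,*p,.034)-o["tool_pos"])*1000)[:2] for p in hh])
print("rim",least_squares(lambda p:np.hypot(*(W-p[:2]).T)-p[2],[40,0,66],loss="soft_l1").x.round(1))
E
python3 g1.py
```

```text
held [1.1 1. ]
[[65.6, -33.0], [62.9, 37.0], [44.4, 2.5], [23.2, -33.1], [23.7, 36.7]]
body [[66.2, -32.4], [63.8, 36.2], [45.2, 2.3], [25.1, -32.6], [25.1, 36.1]]
knob [44.  2.] 0.8 gap [3.  1.5] minus held [1.9 0.5]
body [45.1  1.9] 0.8 gap [4.1 1.4] minus held [3.  0.3]
rim [44.1  1.9 65.1]
```

```bash
python3 -m pendant '[[[2,0.5,0],[0,0,0],0],[[0,0,8],[0,0,0],0],[[0,0,8],[0,0,0],0],[[0,0,8],[0,0,0],0],[[0,0,8],[0,0,0],0],[[0,0,6],[0,0,0],0],[[0,0,4],[0,0,0],0],[[0,0,0],[0,0,0],0],[[0,0,0],[0,0,0],0]]'; python3 -m pendant '[[[0,0,1],[0,0,0],0],[[0,0,1],[0,0,0],0],[[0,0,0],[0,0,0],0]]'
```

```text
t: 5.85
tool_pos: [0.6079, 0.0077, 0.0439]
tool_rot: [-0.813, -3.034, 0.0]
contact_force: [0.8, -0.5, -2.5]
opening: 0.0144
grip_force: 39.4
t: 6.1
tool_pos: [0.6083, 0.0077, 0.0426]
tool_rot: [0.813, 3.034, 0.0]
contact_force: [-0.3, 0.6, -3.2]
opening: 0.014
grip_force: 39.4
```

```bash
python3 -m pendant '[[[0,0,0.5],[0,0,0],0],[[0,0,0.5],[0,0,0],0],[[0,0,0],[0,0,0],0]]';python3 -m pendant '[[[0,0,0.5],[0,0,0],0],[[0,0,0],[0,0,0],0]]'
```

```text
t: 6.35
tool_pos: [0.6082, 0.0077, 0.0415]
tool_rot: [0.813, 3.034, 0.0]
contact_force: [0.3, 0.0, -2.5]
opening: 0.0141
grip_force: 39.6
t: 6.52
tool_pos: [0.6084, 0.0076, 0.0415]
tool_rot: [0.813, 3.034, -0.0]
contact_force: [-1.1, -0.9, 0.4]
opening: 0.0143
grip_force: 39.7
```

```bash
python3 -m pendant '[[[0,0,0.3],[0,0,0],0],[[0,0,0],[0,0,0],0],[[0,0,0],[0,0,0],0.2],[[0,0,0],[0,0,0],0.25],[[0,0,0],[0,0,0],0.33],[[0,0,0],[0,0,0],0.33],[[0,0,0],[0,0,0],0.33]]'; python3 -m pendant '[[[0,0,-6],[0,0,0],0.33],[[0,0,-12],[0,0,0],0.33],[[0,0,-20],[0,0,0],0.33],[[0,0,-25],[0,0,0],0.33],[[0,0,-20],[0,0,0],0.33],[[0,0,-20],[0,0,0],0.33],[[0,0,0],[0,0,0],0.4],[[0,0,0],[0,0,0],0.4]]'; python3 -c "
from h import *
print(togo([.4705,-.2386,.13]))
im=optics.get_image('wrist');cv2.imwrite('pics/w5.png',im[:,:,::-1])"
```

```text
t: 7.1
tool_pos: [0.608, 0.0078, 0.0404]
tool_rot: [0.813, 3.034, 0.0]
contact_force: [-0.7, -0.4, 0.3]
opening: 0.0281
grip_force: 0.0
t: 7.77
tool_pos: [0.6094, 0.0076, 0.1462]
tool_rot: [0.812, 3.03, 0.001]
contact_force: [-0.8, -0.7, -1.1]
opening: 0.0342
grip_force: 0.0
[  -2.78724239 -282.69061729   15.71165733]
```

View pics/w5.png

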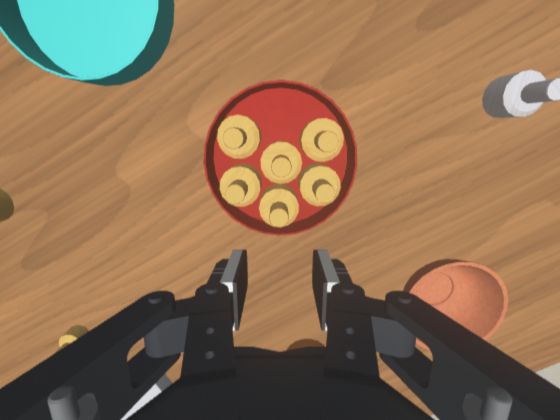

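The first weight stands upright in its place at (279,208), even with its neighbours. Only the far gap, near (279,112), is left. Now going to B.

```bash
python3 -m pendant '[[[0,-15,0],[0,0,0],0.5],[[-1,-29,0],[0,0,0],0.5],[[-1,-30,0],[0,0,0],0.5],[[-1,-30,0],[0,0,0],0.5],[[0,-30,0],[0,0,0],0.5],[[0,-30,0],[0,0,0],0.5],[[0,-30,0],[0,0,0],0.5],[[0,-30,0],[0,0,0],0.5],[[0,-30,5],[0,0,0],0.5],[[0,-18,10],[0,0,0],0.5],[[0,-10,0],[0,0,0],0.5],[[0,0,0],[0,0,0],0.5]]'; python3 -m pendant '[[[0,0,0],[0,0,0],0.5],[[0,0,0],[0,0,0],0.5]]';python3 look.py wB
python3 - <<'E'
from h import *
o=get_obs();print(o['tool_pos'],togo([.4705,-.2386,.0385]).round(1))
m=optics.camera_model("wrist");im=cv2.imread("pics/wB.png");print(proj(m,[.4705,-.2386,.06]).round(1),proj(m,[.4705,-.2386,.034]).round(1))
g=((im[...,2]>150)&(im[...,0]<130)&(im[...,1]>130)).astype(np.uint8)
n,_,st,c=cv2.connectedComponentsWithStats(g)
for i in range(1,n):
    if st[i,4]>150: print(st[i],c[i].round(1))
E
```

```text
t: 8.82
tool_pos: [0.4673, -0.2388, 0.1266]
tool_rot: [-0.817, -3.03, -0.002]
contact_force: [1.0, 0.2, 0.2]
opening: 0.0427
grip_force: 0.0
t: 8.98
tool_pos: [0.4699, -0.2373, 0.1285]
tool_rot: [-0.812, -3.035, -0.001]
contact_force: [-0.4, -0.2, -0.0]
opening: 0.0428
grip_force: 0.0
[ 0.47013323 -0.23719143  0.12872228] [-1.  -1.1 90.2]
[277.3 227.6] [277.5 217.7]
[  0   0 132  93 715] [66.4 44.5]
[  93    0  147  110 3554] [168.5  40.7]
[ 106    0  252  165 3803] [226.4  78.5]
[ 21  12  63  47 329] [52.7 33.4]
[370  37 190 112 847] [475.9  88.6]
[  0  40  89  65 437] [42.2 73.5]
[468  50  58  37 262] [494.6  68.5]
[  0  62 113  77 817] [ 41.6 106.8]
[  13   65  390  228 9110] [207.5 179.9]
[387  75  80  46 286] [433.   92.8]
[ 413   86  147  106 3797] [482.3 140.6]
[   0   99   91   70 1067] [ 39.4 134.8]
[ 30 157  63  33 236] [ 62.9 175.7]
[ 62 158  63  31 380] [ 98.6 177. ]
[161 180 114  66 396] [218.7 212.1]
[ 363  181  155   85 1336] [450.9 216.2]
[  0 195  92  48 561] [ 38.9 215.3]
[ 259  194   43   42 1261] [279.6 214.4]
[ 369  195  171  104 4363] [464.  248.4]
[ 78 215  96  56 313] [124.3 243. ]
[350 225  61  36 417] [376.6 243.7]
[431 244 109  57 680] [475.8 276.3]
[ 73 246 117  74 462] [125.3 283.7]
[148 264  49  27 160] [170.  277.4]
[280 275  39  22 173] [304.8 284.7]
[446 280  55  28 200] [469.3 294.8]
[456 280  61  36 340] [482.3 300.4]
[ 226  288   95   53 1355] [267.1 314.4]
[228 310  81  36 324] [264.6 330.3]
[  0 319  47  38 295] [ 21.8 337.8]
[  0 334  34  33 229] [ 16.1 350.3]
[146 354  30  32 304] [164.9 369.3]
[142 376  33  24 239] [156.8 388.7]
```

Weight B sits at (280,214) in the wrist image, where it should be given the small camera bias already seen at A. Descending.

```bash
python3 -m pendant '[[[-1,0,20],[0,0,0],0.5],[[0,0,22],[0,0,0],0.5],[[0,0,20],[0,0,0],0.5],[[0,0,14],[0,0,0],0.45],[[0,0,8],[0,0,0],0.4],[[0,0,6],[0,0,0],0.4],[[0,0,0],[0,0,0],0.4],[[0,0,0],[0,0,0],0.35]]' 40; python3 -m pendant '[[[0,0,0],[0,0,0],0.3],[[0,0,0],[0,0,0],0.2],[[0,0,0],[0,0,0],0.1],[[0,0,0],[0,0,0],0],[[0,0,0],[0,0,0],0],[[0,0,0],[0,0,0],0],[[0,0,0],[0,0,0],0]]'
```

```text
t: 9.7
tool_pos: [0.4711, -0.2384, 0.0391]
tool_rot: [0.812, 3.034, -0.0]
contact_force: [-0.9, -0.6, 0.5]
opening: 0.0301
grip_force: 0.0
t: 10.28
tool_pos: [0.4715, -0.2388, 0.0398]
tool_rot: [0.813, 3.032, -0.0]
contact_force: [0.3, 2.4, 5.3]
opening: 0.014
grip_force: 39.2
```

```bash
python3 -m pendant '[[[0,0,-6],[0,0,0],0],[[0,0,-15],[0,0,0],0],[[0,0,-20],[0,0,0],0],[[0,0,-25],[0,0,0],0],[[0,0,-25],[0,0,0],0],[[0,0,-20],[0,0,0],0],[[0,0,0],[0,0,0],0]]'; python3 -m pendant '[[[4,15,0],[0,0,0],0],[[9,30,0],[0,0,0],0],[[9,30,0],[0,0,0],0],[[9,30,0],[0,0,0],0],[[9,30,0],[0,0,0],0],[[9,30,0],[0,0,0],0],[[9,30,0],[0,0,0],0],[[9,30,0],[0,0,0],0],[[9,28,0],[0,0,0],0],[[7,20,0],[0,0,0],0],[[4,10,0],[0,0,0],0],[[0,0,0],[0,0,0],0]]'; python3 -m pendant '[[[0,0,0],[0,0,0],0],[[0,0,0],[0,0,0],0],[[0,0,0],[0,0,0],0]]'; python3 -c "
from h import *
print(togo([.5377,.0497,.09]))"
```

```text
t: 10.87
tool_pos: [0.4721, -0.24, 0.1537]
tool_rot: [0.812, 3.028, -0.005]
contact_force: [1.0, -0.5, -2.3]
opening: 0.0145
grip_force: 39.3
t: 11.87
tool_pos: [0.5354, 0.0518, 0.1471]
tool_rot: [-0.808, -3.032, 0.001]
contact_force: [0.3, 0.2, -3.8]
opening: 0.0141
grip_force: 39.5
t: 12.12
tool_pos: [0.5363, 0.049, 0.1489]
tool_rot: [-0.816, -3.033, 0.001]
contact_force: [0.5, -0.2, -4.5]
opening: 0.0144
grip_force: 39.5
[-0.88292449  1.40809304 58.92418003]
```

Now I adjust, come down to just above the tin and check with the side, top and wrist cameras.

```bash
python3 -m pendant '[[[-0.5,0.5,12],[0,0,0],0],[[0,0,18],[0,0,0],0],[[0,0,16],[0,0,0],0],[[0,0,12],[0,0,0],0],[[0,0,6],[0,0,0],0],[[0,0,0],[0,0,0],0],[[0,0,0],[0,0,0],0],[[0,0,0],[0,0,0],0]]';python3 look.py wG2
python3 - <<'E'
from h import *
print(np.mean([get_obs()['tool_pos'] for _ in range(1)],0), togo([.5377,.0497,.0410]))
s=optics.get_image("side")[:,:,::-1];t=optics.get_image("top")[:,:,::-1];w=cv2.imread("pics/wG2.png")
cv2.imwrite("pics/side2.png",s)
im=np.zeros((600,800,3),np.uint8)
im[:400,:400]=cv2.resize(s[150:250,250:350],(400,400),interpolation=cv2.INTER_CUBIC)
im[:400,400:]=cv2.resize(w[150:350,180:380],(400,400),interpolation=cv2.INTER_CUBIC)
im[400:,:266]=cv2.resize(t[128:228,210:343],(266,200))
cv2.imwrite("pics/g2.png",im)
E
```

```text
t: 12.78
tool_pos: [0.5382, 0.0501, 0.0865]
tool_rot: [0.813, 3.033, 0.001]
contact_force: [0.6, -0.2, -3.9]
opening: 0.0142
grip_force: 39.5
[0.53836325 0.05019408 0.08679491] [ 0.42471848 -0.80875638 45.79326642]
```

View pics/g2.png

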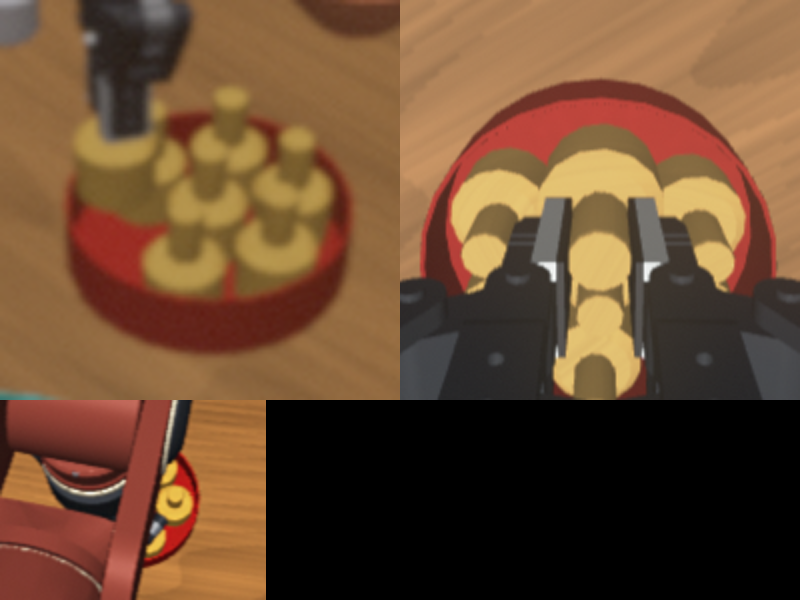

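In the wrist crop the held knob top is at (600,262), the neighbouring knobs at (484,254) and (714,262), and the middle one at about (600,316). The side view shows the weight over the gap.

Run:
```python
from h import *;import pickle
m=pickle.load(open("pics/wG2.pkl","rb"));o=get_obs();r=R.from_rotvec(o["tool_rot"])
f=lambda x,y,z:(r.inv().apply(onz(m,(x-400)/2+180,y/2+150,z)-o["tool_pos"])*1000)[:2]
h=f(600,262,o["tool_pos"][2]+.0205);print("held",h.round(1))
for p,q in (((484,254),(-20.5,-35.5)),((714,262),(-20.5,35.5)),((600,316),(-41,0))):
    k=f(*p,.063);a=np.radians(.8);q=np.array([[np.cos(a),-np.sin(a)],[np.sin(a),np.cos(a)]])@q
    print(k.round(1),"gap-held",(k-q-h).round(1))
# outer rim fit
im=cv2.imread("pics/wG2.png").astype(int);k=((im[...,2]>im[...,1]*2.2)&(im[...,2]>70)).astype(np.uint8);k[:180]=0;k[270:]=0;k[:,:185]=0;k[:,375:]=0
c=np.vstack(cv2.findContours(k,0,cv2.CHAIN_APPROX_NONE)[0]);hh=cv2.convexHull(c)[:,0];hh=hh[hh[:,1]<262]
W=np.array([(r.inv().apply(onz(m,*p,.034)-o["tool_pos"])*1000)[:2] for p in hh])
from scipy.optimize import least_squares
g=least_squares(lambda p:np.hypot(*(W-p).T)-66,[-41,0],loss="soft_l1").x;print("rim",g.round(1),"gap-held",(g+[41,.6]-h).round(1))
```

```text
held [3.2 0.8]
[-18.2 -35.2] gap-held [-1.5 -0.2]
[-21.   36.4] gap-held [-3.2  0.4]
[-40.3   0.8] gap-held [-2.5  0.7]
rim [-40.1  -0.6] gap-held [-2.3 -0.7]
```

```bash
python3 -m pendant '[[[-1.8,0,0],[0,0,0],0],[[0,0,8],[0,0,0],0],[[0,0,8],[0,0,0],0],[[0,0,8],[0,0,0],0],[[0,0,7],[0,0,0],0],[[0,0,5],[0,0,0],0],[[0,0,4],[0,0,0],0],[[0,0,0],[0,0,0],0],[[0,0,0],[0,0,0],0]]'; python3 -m pendant '[[[0,0,1],[0,0,0],0],[[0,0,0.5],[0,0,0],0],[[0,0,0],[0,0,0],0]]'
```

```text
t: 13.68
tool_pos: [0.5388, 0.0494, 0.0452]
tool_rot: [-0.813, -3.034, 0.0]
contact_force: [0.3, -0.1, -3.4]
opening: 0.0144
grip_force: 39.6
t: 13.93
tool_pos: [0.5392, 0.0494, 0.0443]
tool_rot: [0.813, 3.034, 0.0]
contact_force: [-0.7, -0.3, -3.8]
opening: 0.0144
grip_force: 39.6
```

```bash
python3 -m pendant '[[[0,0,0.5],[0,0,0],0],[[0,0,0.5],[0,0,0],0],[[0,0,0],[0,0,0],0]]';python3 -m pendant '[[[0,0,0.5],[0,0,0],0],[[0,0,0],[0,0,0],0]]';python3 -m pendant '[[[0,0,0.5],[0,0,0],0],[[0,0,0],[0,0,0],0]]'
```

```text
t: 14.18
tool_pos: [0.5389, 0.0494, 0.043]
tool_rot: [-0.813, -3.034, 0.0]
contact_force: [1.1, 0.4, -4.3]
opening: 0.0137
grip_force: 39.6
t: 14.35
tool_pos: [0.5391, 0.0494, 0.0429]
tool_rot: [0.813, 3.034, 0.0]
contact_force: [-1.0, -0.1, -0.6]
opening: 0.0145
grip_force: 39.8
t: 14.52
tool_pos: [0.5393, 0.0494, 0.0428]
tool_rot: [0.813, 3.034, 0.0]
contact_force: [-1.5, 0.2, 3.4]
opening: 0.0144
grip_force: 40.1
```

On the floor (force has gone from -4 to +3 N). Releasing and retreating.

```bash
python3 -m pendant '[[[0,0,0],[0,0,0],0.2],[[0,0,0],[0,0,0],0.25],[[0,0,0],[0,0,0],0.33],[[0,0,0],[0,0,0],0.33],[[0,0,0],[0,0,0],0.33]]'; python3 -m pendant '[[[0,0,-6],[0,0,0],0.33],[[0,0,-12],[0,0,0],0.33],[[0,0,-20],[0,0,0],0.33],[[0,0,-25],[0,0,0],0.33],[[0,0,-25],[0,0,0],0.33],[[-20,0,-20],[0,0,0],0.33],[[-30,0,0],[0,0,0],0.33],[[-30,0,0],[0,0,0],0.33],[[-20,0,0],[0,0,0],0.33],[[0,0,0],[0,0,0],0.33],[[0,0,0],[0,0,0],0.33]]'
python3 - <<'E'
from h import *
s=optics.get_image("side")[:,:,::-1];w=optics.get_image("wrist")[:,:,::-1]
im=np.zeros((400,800,3),np.uint8)
im[:,:400]=cv2.resize(s[150:250,250:350],(400,400),interpolation=cv2.INTER_CUBIC)
im[:300,400:]=cv2.resize(w,(400,300))
cv2.imwrite("pics/end.png",im)
E
```

```text
t: 14.93
tool_pos: [0.539, 0.0494, 0.042]
tool_rot: [0.813, 3.034, 0.0]
contact_force: [-0.1, 0.4, 0.3]
opening: 0.0282
grip_force: 0.0
t: 15.85
tool_pos: [0.6262, -0.0011, 0.151]
tool_rot: [0.815, 3.033, 0.0]
contact_force: [-0.2, 0.2, 0.2]
opening: 0.0283
grip_force: 0.0
```

View pics/end.png

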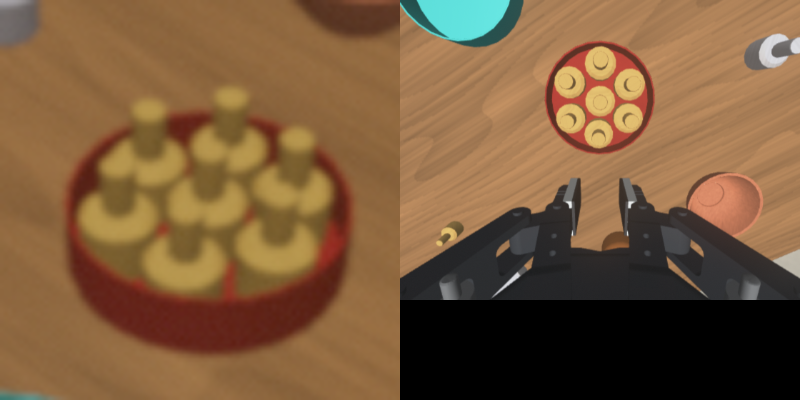

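All seven weights stand upright in the honeycomb in both views, the new ones at wrist crop (600,62) and (599,133). The gripper is clear.

```bash
python3 -c "
from station import ctrl;print(ctrl.finish_job())"
```

```text
the job is handed in; nothing more can be done
None
```

Both brass weights stand upright on the floor of the red tin, one in each empty place, and the job was handed in at about 16 s of the 53 s allowed.

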